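# Stack the prep goods and park the stack in its bay

### The arm

A 6-joint arm with a two-finger parallel gripper is mounted at the origin on the work surface. World frame = base frame: x ahead of the robot, y to its left, z up, the work surface at z = 0. Lengths are in m, angles in rad, forces in N, time in s.
With the tool pointing down it reaches from about 0.35 to 0.875 m from the base axis. Payload 15.5 kg.
Tool frame: the origin (TCP) lies midway between the tips of the shut fingers; the grasp point (between the pads) lies 19 mm behind it; z points along the fingers, y is the direction in which the jaws open and shut (so a half turn about z gives the same grasp; the last joint's range is limited). The gripper opens to 85 mm and grips with 20 to 120 N. Pads are 22 mm wide; open, the fingers measure 114 mm over their backs; the gripper's body (76 mm by 85 mm) begins 54 mm behind the grasp point. The pads swing forward as they close: fully open they stand 13 mm farther back than shut.
Start: joints at [-0.096, 0.494, 1.345, -0, 1.302, -0.096], TCP at [0.625, 0, 0.231] pointing down, gripper open.
Joint ranges: [-2.91, 2.91], [-0.82, 2.16], [0.22, 2.67], [-1.22, 4.37], [0.12, 2.79], [-3.08, 3.08]. Speed limits (rad/s): [1.89, 1.89, 2.57, 3.01, 3.01, 3.01].

### API

Orientations are given as a unit quaternion [w, x, y, z].
In Python, from bench import readout, camera, robot gives the robot as it stands.
- The arm moves only by the tool play_rows, never from a script. Its argument "commands" is a list of rows, each a list of 4 numbers: the shift along the tool's x, y, z in cm, then the turn about the tool's z in rad. In form: [[tx, ty, tz, twist], ...]. A call has 1 to 10 rows; each row is the pose to reach, as a shift and turn from the pose commanded when the call began, along the tool's axes at that moment; what a row does not reach only later rows make up. A row lasts 1/8 s, in which the tool goes at most 62.5 mm and 10.7 degrees, less where a joint would pass 70% of its speed; a pose out of reach is approached as far as the arm can. A call with a gripper value outside its range is refused whole. "fingers" is the finger opening in cm, from 0 to 8.54, set as the call begins (left out, the last holds). The fingers move at their own pace and stop on an object; "force" is the grip in N (left out, the last holds). Time passes only in rows, so rows that repeat a pose let the fingers close. It gives the time, the measured TCP pose, the force and the opening at its end, in the units of the state.
- readout.sense(): the state, without advancing time (a new reading comes with each control period).
- camera(name): name is "scene" or "side" or "wrist"; returns a dict with "pixels" (384x512x3 uint8, red, green, blue), "fx", "fy", "cx", "cy" (pixels), "xyz" and "orientation" of the camera in the world. Camera axes: x right, y down, z forward; pixel columns grow to the right and rows downward; lengths in m; the calibration is good to about 2 mm. The wrist camera is an equidistant fisheye: a pixel r from the principal point sees the ray r / f radians off the axis. A picture is of the moment at which its call begins. There is no depth.
- robot.sign_off(): hands the job in, once; it reports no verdict.
The state is a dict: "clock": time; "joints": joint angles; "joint_velocities": joint speeds; "tau": joint torques, N m; "ee_pos": TCP position; "orientation": TCP orientation; "wrist_force": force on the tool from outside, world axes, zero at the start; "torque": the same for the moment, N m; "width": finger opening in m.
Only numpy, scipy, OpenCV 4.12 (cv2) and the standard library are available. Lean on these libraries where they do the work, as an engineer would, in place of code of your own. Each camera call takes 0.05 s, during which the arm holds its last target.

### The job

On the open counter, stack the carton (lying flat) and the red tin (upright) on the lid of the blue-lidded pan, widest base first and narrowest on top, each in the middle of what carries it, and let go. Then, without lifting the pan, push the whole stack gently along the counter into the bay between the two rails until the red spring buffer at its end is pressed right in (its stop may be clamped anywhere along the bay, so feel for it), and leave the stack standing there. Do not knock the other things about.

Things in the scene. Friction and masses are not known exactly. Their poses are not given: they have to be found in the camera images.
- bay: Bay fixed on the counter: two aluminium rails along its y axis, 20 mm high, 12 wide, inner faces at x = -80 and +80 mm, from y = 0 (mouth) to +250 mm; before the mouth they flare out to x = -107 and +107 at y = -57. No floor. Origin on the counter, midway between the rails at the mouth. The pan goes in along +y, up to a yellow stop block 45 mm high.
- buffer (a joint): Travel (m) of the red sprung plate on the stop's front, 110 mm wide, 8 to 36 mm above the counter, along the bay's +y: 0 = out, 0.012 = fully in, at a hard end. Spring 1 to 2.2 N, less than the pan's friction: a pan left there stays. The stop is clamped so that the untouched plate's face lies at y = +165 to +230 mm of the bay; where is not told: see or feel it.
- pan: Closed steel food pan with a flat blue lid, loose on the counter, 150 mm (its x) by 200 mm (its y) by 50 mm high with upright sides, about 0.8 kg, too wide to grasp. Origin at the centre of its underside. It starts in front of the bay's mouth with its y axis roughly along the bay's y. With its load it slides at a push of about 4 to 9 N; over 40 N is too hard.
- carton_mid (a point): Centre of a loose plain cardboard carton with a white band, lying flat: 120 mm (its x) by 60 mm (its y) by 50 mm high (z), rigid, about 0.3 kg. Point half-way up, 25 mm above its underside.
- tin_mid (a point): Centre of a loose upright steel tin with a red band, 60 mm in diameter, 75 mm high (z), about 0.25 kg. Point half-way up, 37.5 mm above its underside.
- shaker_mid (a point): Bystander: amber glass jar, 56 mm in diameter, 100 mm high; point half-way up.
- bowl: Bystander: steel bowl, 110 mm in diameter, 50 mm high; origin at the centre of its underside.
- sauce_mid (a point): Bystander: sauce bottle, 60 mm in diameter, 160 mm high; point half-way up.
- cup: Bystander: white cup, 72 mm in diameter, 90 mm high; origin at the centre of its underside.
- spatula: Bystander: spatula lying on the counter, 240 mm long along its x; origin at the middle of its underside.
Things that resemble listed ones, but are neither listed nor needed, are in the scene too. What is shaped like the part that bears carton_mid but purple is not meant.

How it is judged:
On the way, in this order (a step that is already met when the one before it is completed fails the run):
1. the carton lies flat in the middle of the pan's lid, the pan still outside the bay (horizontal distance between carton_mid and pan below 0.03 m and z of carton_mid in the frame of pan between 0.07 and 0.08 m and angle between carton_mid's own z axis and vertical below 0.06 rad and y of pan in the frame of bay below -0.12 m), for 0.2 s.
2. the tin stands upright in the middle of the carton on the pan, let go, the pan still outside the bay (all of step 1 and horizontal distance between tin_mid and carton_mid below 0.02 m and z of tin_mid in the frame of pan between 0.1315 and 0.1435 m and angle between tin_mid's own z axis and vertical below 0.06 rad and contact force between the fingers and anything else below 0.1 N), for 0.2 s.
At the end, for the whole second after the job is handed in: Pan in the bay (square within 4.5 degrees, centred within 10 mm), buffer pressed in 8 mm or more of its 12; carton flat on the lid, centres within 30 mm; tin upright on the carton, centres within 20 mm; all at rest (value of joint buffer above 0.008 m and x of pan in the frame of bay between -0.01 and 0.01 m and y of pan in the frame of bay between 0.055 and 0.15 m and angle between the y axis of pan and the y axis of bay, either way round below 0.08 rad and horizontal distance between carton_mid and pan below 0.03 m and z of carton_mid in the frame of pan between 0.07 and 0.08 m and angle between each of carton_mid, tin_mid's own z axis and vertical below 0.06 rad and horizontal distance between tin_mid and carton_mid below 0.02 m and z of tin_mid in the frame of pan between 0.1315 and 0.1435 m and linear speed of pan below 0.01 m/s and velocity of joint buffer below 0.01 m/s); the robot touches nothing.
It fails at once if the robot pushes the pan with more than 40 N (contact force between any of the arm, the fingers and pan above 40 N).
It fails at once if the pan is lifted or tipped (height (world z) of pan above 0.012 m or angle between pan's own z axis and vertical above 0.12 rad).
It fails at once if one of the other things (jar, bowl, bottle, cup, spatula) is moved by more than 30 mm (distance of any of shaker_mid, bowl, sauce_mid, cup, spatula from where it was at the start of the episode above 0.03 m).
It also fails if it takes over 72 s, if anything falls off the work surface, if the arm or the gripper's body presses on something with over 40 N, if the wrist force passes 120 N, or if a joint passes its speed limit or range.

## Working session

There is one attempt and no reset: what is moved stays moved. The work goes in short steps, Python scripts to look and compute and a tool call to move; the robot and the scene stay as the last step left them, time stands still between calls to the robot, and variables do not carry over. Pictures are saved under pics/ and viewed, and the job is handed in when it is done.

Besides the shell and the picture viewer there is one more tool, called after "Request:" by a JSON object that holds its "name" and its "arguments", one argument or row to a line. play_rows: Moves the arm, as the interface text tells. Its arguments: {"type":"object","properties":{"commands":{"type":"array"},"fingers":{"type":"number"},"force":{"type":"number"}},"required":["commands"]}

```bash
mkdir -p pics; ls; python3 - <<'E'
from bench import readout,camera,robot
import cv2
print(readout.sense())
for n in ["scene","side","wrist"]:
    c=camera(n); cv2.imwrite(f"pics/{n}0.png",c["pixels"][:,:,::-1]); print(n,{k:v for k,v in c.items() if k!="pixels"})
E
```

```text
pics
{'clock': 0.0, 'joints': array([-9.55231147e-02,  4.94177060e-01,  1.34614531e+00,  4.66069852e-08,
        1.30249154e+00, -9.55084634e-02]), 'joint_velocities': array([ 8.19045055e-04,  7.51101419e-06, -3.24860138e-04, -8.59258407e-04,
        1.57606426e-03,  1.07215653e-03]), 'tau': array([-2.68344644e-03, -8.82162237e+01, -3.83866239e+01, -4.40739132e-04,
        1.02696815e-02,  1.38197843e-04]), 'ee_pos': array([6.24635324e-01, 2.37104771e-05, 2.30699255e-01]), 'orientation': array([-4.71005174e-04,  7.07111834e-01,  7.07101465e-01, -3.88615317e-04]), 'wrist_force': array([-0.43870573,  0.17894008, -0.93498448]), 'torque': array([ 0.00119037, -0.01665397,  0.00636092]), 'width': 0.08550086773552958}
scene {'fx': 385.50691083182534, 'fy': 385.50691083182534, 'cx': 255.00111555289484, 'cy': 190.8899179970875, 'xyz': array([ 1.34473212, -0.42506509,  1.06177397]), 'orientation': array([-0.30250398,  0.76806821,  0.52821216, -0.19888306])}
side {'fx': 428.9380317101849, 'fy': 428.9380317101849, 'cx': 244.14812040898983, 'cy': 185.24037320766993, 'xyz': array([ 0.42730976, -1.27373417,  0.79519482]), 'orientation': array([-0.49537547,  0.86774109, -0.02933162,  0.02771621])}
wrist {'fx': 297.3186396354542, 'fy': 297.3186396354542, 'cx': 250.7196264493283, 'cy': 188.49943599722533, 'xyz': array([0.6253384 , 0.07210252, 0.37370052]), 'orientation': array([ 1.42282025e-01,  9.89826048e-01, -3.61632800e-04, -2.98470480e-04])}
```

View pics/scene0.png

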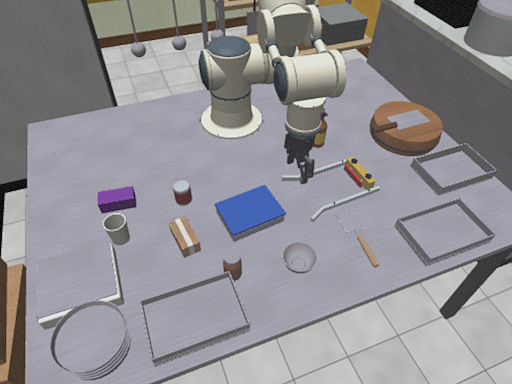

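View pics/side0.png

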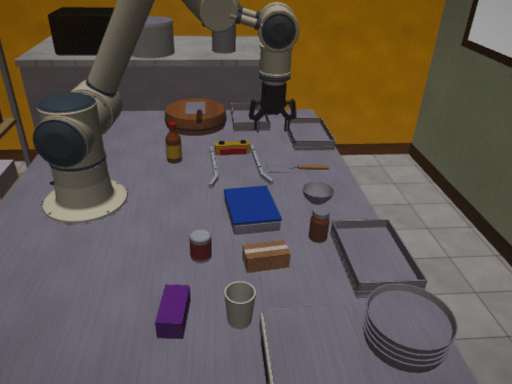

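View pics/wrist0.png

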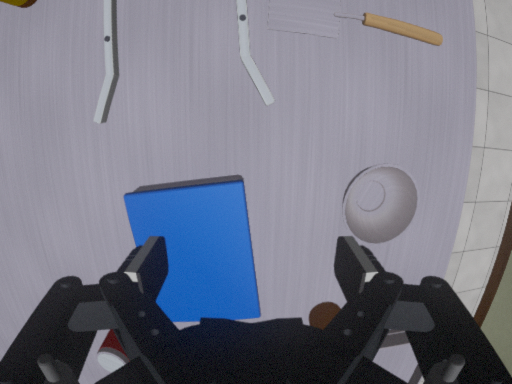

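The scene shows the blue-lidded pan at (250,211), with the bay behind it: rails from (285,178) and (315,215), yellow stop and red plate at (360,173).

- **Carton candidates:** the cardboard carton with a white band (185,236), and a purple box (117,199). I choose the cardboard one.
- **Tin candidates:** the red-band tin (182,192), the amber jar (232,266), and the sauce bottle (320,132). I choose the one at (182,192).

Next is a close crop to check both choices.

```bash
cat > h.py <<'E'
import numpy as np, cv2
from scipy.spatial.transform import Rotation as R
from bench import readout,camera,robot
def rot(q): return R.from_quat([q[1],q[2],q[3],q[0]]).as_matrix()
def ray(c,u,v,fish=False):
    x=(u-c["cx"])/c["fx"]; y=(v-c["cy"])/c["fy"]
    if fish:
        r=np.hypot(x,y); s=np.sin(r)/r if r>1e-9 else 1; d=np.array([x*s,y*s,np.cos(r)])
    else: d=np.array([x,y,1.])
    return rot(c["orientation"])@d
def plane(c,u,v,z,fish=False):
    d=ray(c,u,v,fish); o=c["xyz"]; return o+d*(z-o[2])/d[2]
def proj(c,p,fish=False):
    q=rot(c["orientation"]).T@(np.asarray(p)-c["xyz"])
    if fish:
        t=np.arctan2(np.hypot(q[0],q[1]),q[2]); h=np.hypot(q[0],q[1]); return c["cx"]+c["fx"]*t*q[0]/h, c["cy"]+c["fy"]*t*q[1]/h
    return c["cx"]+c["fx"]*q[0]/q[2], c["cy"]+c["fy"]*q[1]/q[2]
def crop(c,x0,y0,x1,y1,name,k=5):
    cv2.imwrite(name,cv2.resize(c["pixels"][y0:y1,x0:x1,::-1],None,fx=k,fy=k,interpolation=cv2.INTER_CUBIC))
E
python3 - <<'E'
from h import *
c=camera("side"); crop(c,150,180,350,320,"pics/s1.png",4); 
crop(c,180,100,340,200,"pics/s2.png",5)
c=camera("scene"); crop(c,90,150,250,290,"pics/c1.png",4); crop(c,260,140,400,240,"pics/c2.png",5)
E
```

```text
(no output)
```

View pics/s1.png

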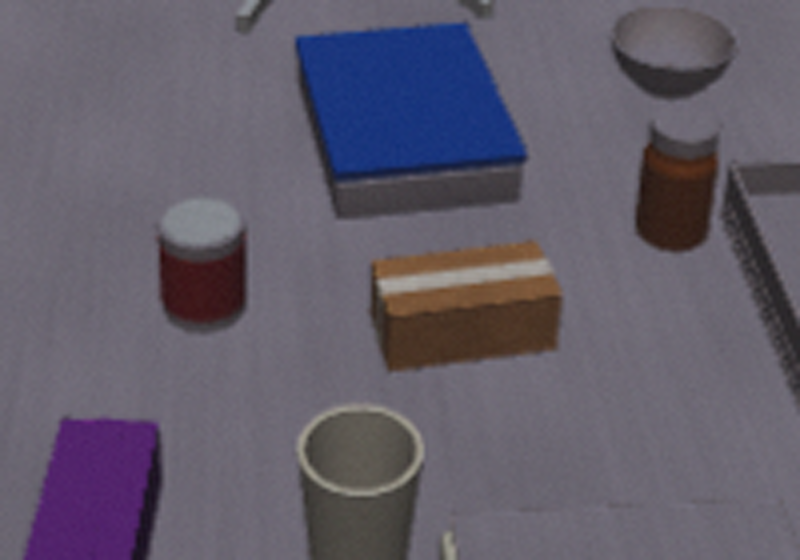

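View pics/s2.png

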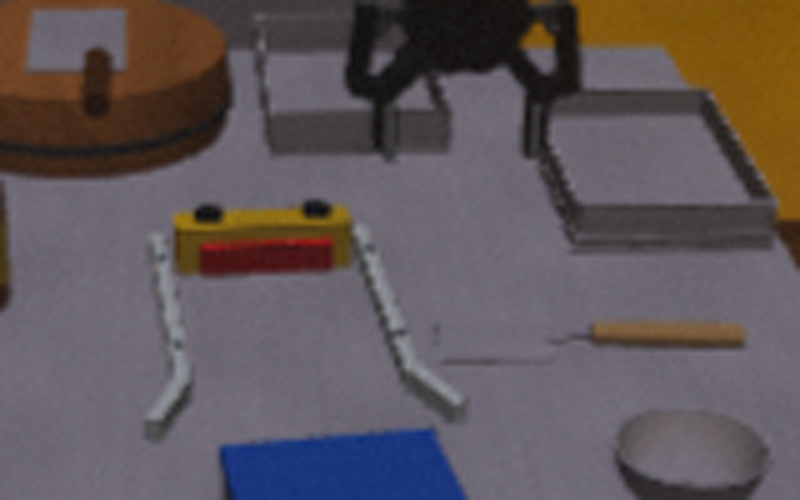

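View pics/c1.png

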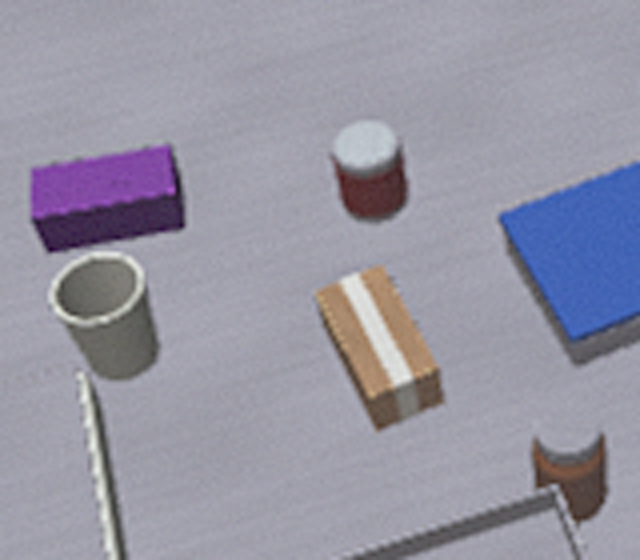

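View pics/c2.png

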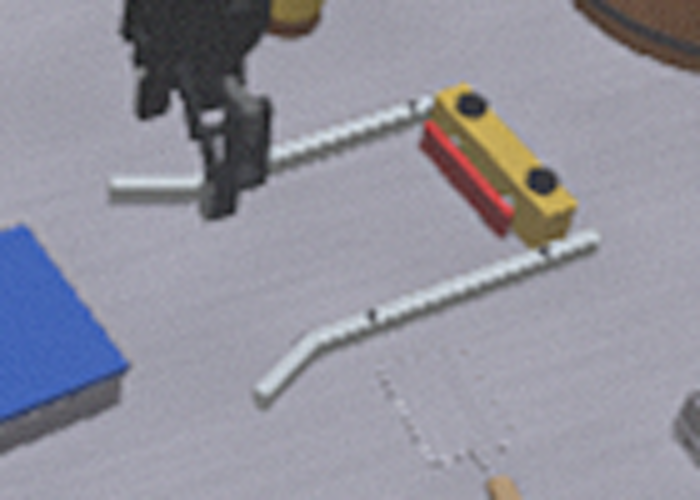

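The crops confirm the choices: cardboard carton with a white band (side, about (266,256)) and grey-lidded tin with a red band (200,246). Now I'll measure.

```bash
cat > meas.py <<'E'
from h import *
def big(m):
    m=cv2.morphologyEx(m,cv2.MORPH_OPEN,np.ones((3,3),np.uint8))
    n,l,s,ce=cv2.connectedComponentsWithStats(m)
    return l,s,ce
def blobs(c,lo,hi,amin=60):
    hsv=cv2.cvtColor(c["pixels"],cv2.COLOR_RGB2HSV)
    m=cv2.inRange(hsv,lo,hi)
    cs,_=cv2.findContours(m,cv2.RETR_EXTERNAL,cv2.CHAIN_APPROX_NONE)
    return [k[:,0].astype(float) for k in cs if cv2.contourArea(k)>amin]
def wrect(c,pts,z,fish=False):
    # outer contour drawn on pixel centres
    w=np.array([plane(c,u,v,z,fish)[:2] for u,v in pts])
    hull=cv2.convexHull((w*1000).astype(np.float32))
    (cx,cy),(a,b),ang=cv2.minAreaRect(hull)
    if a<b: a,b,ang=b,a,ang+90
    return cx,cy,a,b,(ang+90)%180-90
E
python3 - <<'E'
from meas import *
for n in ["scene","side","wrist"]:
    c=camera(n); f=n=="wrist"
    for p in blobs(c,(105,120,60),(125,255,255),300):
        print(n,"pan",len(p),np.round(wrect(c,p,0.05,f),1))
    for p in blobs(c,(5,70,60),(20,200,255),80):
        b=p.mean(0)
        print(n,"brown",np.round(b),len(p),np.round(wrect(c,p,0.05,f),1), np.round(proj(c,plane(c,*b,0.05,f),f)) )
    for lo,hi in (((0,100,40),(6,255,255)),((172,90,40),(180,255,255))):
      for p in blobs(c,lo,hi,60):
        print(n,"red",p.min(0),p.max(0),np.round(wrect(c,p,0.0375,f),1))
E
```

```text
scene pan 159 [ 556.1 -123.6  198.   150.3  -83.6]
scene brown [ 12. 321.] 297 [ 675.8 -857.9  408.8   67.7    2.6] [ 12. 321.]
scene brown [368. 251.] 65 [845.9 161.7 115.5  17.9  -4.3] [368. 251.]
scene brown [179. 239.] 79 [ 591.4 -377.1  145.8   22.9    7. ] [179. 239.]
scene brown [191. 234.] 77 [ 586.1 -338.   146.1   21.8    5.3] [191. 234.]
scene brown [404. 126.] 195 [352.2 670.6 349.1 282.9 -48.2] [404. 126.]
scene brown [306.  50.] 46 [-380.7  559.9  110.3   92.2  -18.6] [306.  50.]
scene brown [116.  40.] 82 [-821.2 -378.8  189.   110.5   89.9] [116.  40.]
scene brown [156.  34.] 92 [-821.  -157.7  229.2  109.7  -89.9] [156.  34.]
scene brown [190.  29.] 59 [-821.2   31.9  143.1  113.3   86.6] [190.  29.]
scene brown [236.  22.] 55 [-821.   311.9  156.3  106.5  -89.4] [236.  22.]
scene brown [359.  29.] 219 [-566.7  988.2  784.3  232.8  -41.2] [359.  29.]
scene brown [331.   2.] 60 [-880.   986.   196.2   79.2   70.8] [331.   2.]
scene brown [238.   4.] 73 [-1041.8   412.6   181.6   153.8    71.7] [238.   4.]
scene red [175. 191.] [190. 203.] [ 417.2 -321.8   54.1   53.4 
[... 490 characters left out ...]
]
side brown [173. 136.] 36 [270.8 403.5  95.   54.3 -87.1] [173. 136.]
side brown [192. 113.] 154 [342.5 692.5 394.6 293.7  71. ] [192. 113.]
side brown [  6. 102.] 144 [-618.2  971.7 1090.1   60.5  -68.5] [  6. 102.]
side red [220. 148.] [245. 154.] [517.5 283.1 106.   52.    3.1]
side red [190. 241.] [210. 260.] [ 393.8 -340.7   80.1   56.5  -88.5]
wrist pan 506 [ 553.7 -120.6  202.   148.3  -83.6]
wrist brown [322. 314.] 77 [ 726.8 -210.3   47.    37.6   62. ] [322. 314.]
wrist brown [496. 271.] 256 [1058.4 -176.   229.8   37.1   89.9] [496. 271.]
wrist brown [402.  28.] 170 [807.1 172.8 109.3  17.3  -5. ] [402.  28.]
wrist red [100. 329.] [121. 350.] [ 386.3 -305.7   65.5   32.3   55.3]
```

```bash
python3 - <<'E'
from meas import *
s=camera("scene"); d=camera("side"); w=camera("wrist")
P=lambda *a,**k: np.round(plane(*a,**k)*1000,1)[:2]
print("carton scene",[P(s,90+x/4,150+y/4,.05) for x,y in [(317,293),(385,268),(440,372),(375,402)]])
print("carton side",[P(d,150+x/4,180+y/4,.05) for x,y in [(374,262),(538,243),(560,295),(387,312)]])
print("tin",P(s,90+368/4,150+145/4,.075),P(d,150+203/4,180+223/4,.075))
print("rails side inner bend",[P(d,180+x/5,100+y/5,.02) for x,y in [(189,368),(399,365),(164,236),(357,230)]])
print("rails scene",[P(s,260+x/5,140+y/5,.02) for x,y in [(322,330),(598,235)]])
print("red face side top corners",[P(d,180+x/5,100+y/5,.036) for x,y in [(200,248),(332,240)]])
print("red face side bot",[P(d,180+x/5,100+y/5,.008) for x,y in [(200,274),(332,268)]])
print("red face scene top",[P(s,260+x/5,140+y/5,.036) for x,y in [(427,122),(512,210)]])
print("wrist rails in bend",[P(w,x,y,.02,fish=True) for x,y in [(118,74),(239,55),(115,0),(236,0),(104,123),(268,104)]])
print("bowl",P(w,380,204,.05,fish=True),"jar",P(d,150+685/4,180+130/4,.1))
E
```

```text
carton scene [array([ 523. , -392.6]), array([ 517.1, -333.8]), array([ 634.5, -319.6]), array([ 643.8, -374.4])]
carton side [array([ 513.1, -341. ]), array([ 630. , -326.1]), array([ 635.8, -383.2]), array([ 517.6, -394.2])]
tin [ 398.8 -315.6] [ 396.1 -323.4]
rails side inner bend [array([453.8, 126.1]), array([610.8, 123.9]), array([438.8, 354.5]), array([601.2, 360. ])]
rails scene [array([616.3, 138.6]), array([606.6, 375.5])]
red face side top corners [array([467.2, 297.3]), array([575.4, 308.1])]
red face side bot [array([467.3, 306.4]), array([576.4, 313.1])]
red face scene top [array([469.1, 306.6]), array([573.8, 317.6])]
wrist rails in bend [array([460.1, 117.2]), array([612. , 130.6]), array([452.8, 218.6]), array([608.3, 200.9]), array([437.,  56.]), array([646. ,  71.7])]
bowl [785.3 -43.2] jar [ 744.2 -264.2]
```

Pan is at about (554,-123) mm with yaw 6.4°. The carton is at about (577,-358) with yaw about 6.5°, and the tin at about (397,-319). I'll hover over the carton with the jaws turned across its 60 mm side.

Request:
{"name": "play_rows", "arguments": {
  "commands": [
    [-35.8,-4.8,2,1.457],
    [-35.8,-4.8,2,1.457],
    [-35.8,-4.8,2,1.457],
    [-35.8,-4.8,2,1.457],
    [-35.8,-4.8,2,1.457],
    [-35.8,-4.8,2,1.457],
    [-35.8,-4.8,2,1.457],
    [-35.8,-4.8,2,1.457],
    [-35.8,-4.8,2,1.457],
    [-35.8,-4.8,2,1.457]
  ],
  "fingers": 8.5,
  "force": 30
}}

```text
clock: 1.8
ee_pos: [0.5771, -0.3578, 0.2113]
orientation: [-0.0, 0.998, 0.059, -0.0]
wrist_force: [0.5, -0.1, 0.3]
width: 0.085
```

```bash
python3 - <<'E'
from meas import *
st=readout.sense(); print(st["clock"],st["joints"].round(3),st["ee_pos"].round(4)); M=rot(st["orientation"]); print(M.round(3))
w=camera("wrist"); cv2.imwrite("pics/w1.png",w["pixels"][:,:,::-1])
s=camera("scene"); cv2.imwrite("pics/sc1.png",s["pixels"][:,:,::-1])
np.save("w1.npy",w,allow_pickle=True); np.save("sc1.npy",s,allow_pickle=True)
E
```

```text
1.8 [-0.643  0.589  1.224 -0.     1.329  0.81 ] [ 0.5771 -0.3578  0.2113]
[[ 0.993  0.117 -0.   ]
 [ 0.117 -0.993  0.   ]
 [-0.    -0.    -1.   ]]
```

View pics/w1.png

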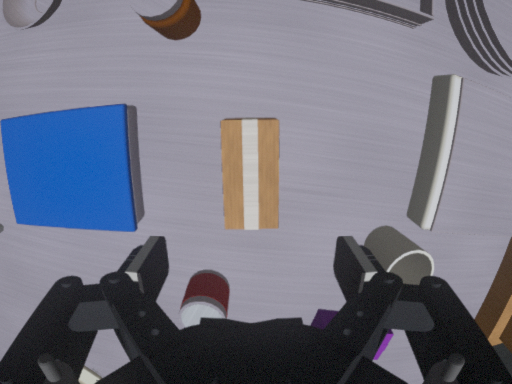

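View pics/sc1.png

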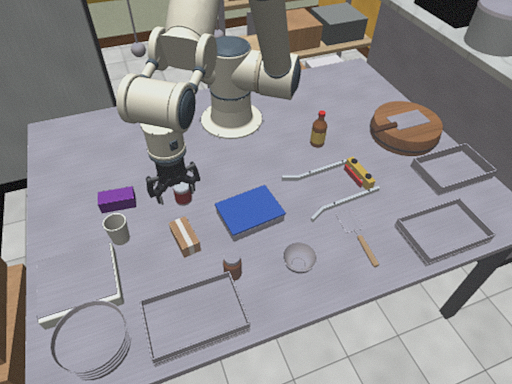

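The wrist view has the carton at cols 222–279, rows 118–230, with the pan, tin and cup visible around it. Now I'll compute metric positions.

```bash
python3 - <<'E'
from meas import *
w=np.load("w1.npy",allow_pickle=True).item(); s=np.load("sc1.npy",allow_pickle=True).item()
for p in blobs(w,(105,120,60),(125,255,255),300): print("pan",np.round(wrect(w,p,.05,True),1))
print("carton top corners",[ (plane(w,u,v,.05,True)*1000).round(1)[:2] for u,v in [(221.5,118.5),(278.5,118.5),(279.5,229.5),(222.5,230)]])
c=np.array([plane(w,u,v,.05,True)*1000 for u,v in [(221.5,118.5),(278.5,118.5),(279.5,229.5),(222.5,230)]]); print(c.mean(0), np.linalg.norm(c[0]-c[1]),np.linalg.norm(c[1]-c[2]))
print("proj tcp ground",proj(w,[.5771,-.3578,.05],True))
crop(s,270,140,390,240,"pics/c3.png",6)
crop(w,165,250,265,330,"pics/w1c.png",6)
E
```

```text
pan [ 554.3 -124.1  201.4  147.9  -83.6]
carton top corners [array([ 630.5, -321.2]), array([ 637.2, -378.9]), array([ 516.3, -397.1]), array([ 508.2, -333.6])]
[ 573.04877291 -357.68505717   50.        ] 58.03124635844746 122.2636812223148
proj tcp ground (np.float64(251.0723572332801), np.float64(172.96554207792855))
```

View pics/c3.png

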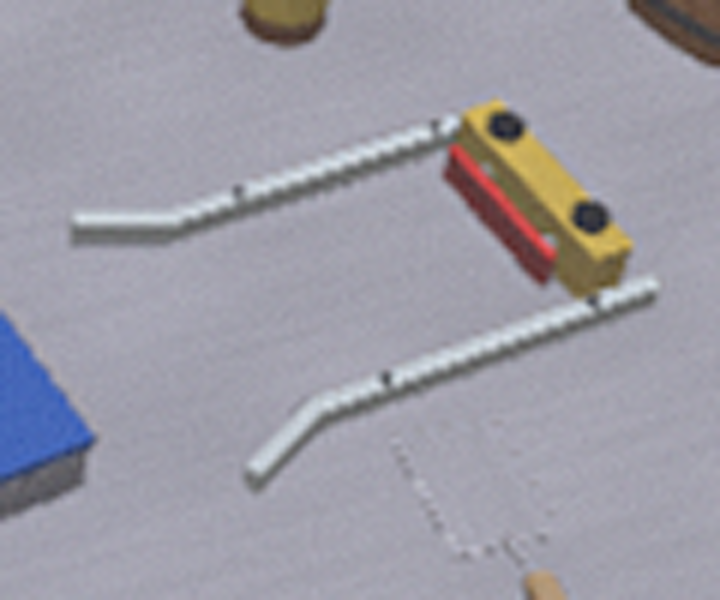

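View pics/w1c.png

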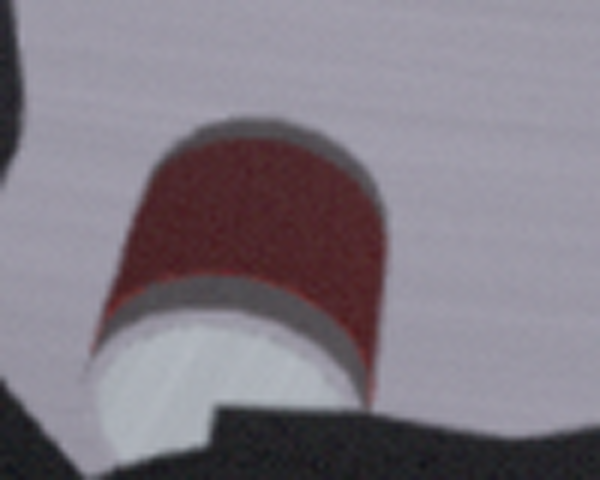

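Carton centre is (573,-358), under the tool within 4 mm. I'll descend, shift 3 mm back, and grip.

Request:
{"name": "play_rows", "arguments": {
  "commands": [
    [-0.3,0,6,0],
    [-0.3,0,12,0],
    [-0.3,0,16,0],
    [-0.3,0,19,0],
    [-0.3,0,20.1,0],
    [-0.3,0,20.1,0],
    [-0.3,0,20.1,0]
  ],
  "fingers": 8.5
}}

```text
clock: 2.78
ee_pos: [0.5748, -0.3589, 0.0117]
orientation: [0.001, 0.998, 0.057, 0.001]
wrist_force: [0.2, 0.6, -0.2]
width: 0.085
```

Request:
{"name": "play_rows", "arguments": {
  "commands": [
    [0,0,0,0],
    [0,0,0,0],
    [0,0,0,0],
    [0,0,0,0],
    [0,0,0,0],
    [0,0,0,0],
    [0,0,0,0],
    [0,0,0,0]
  ],
  "fingers": 4.5,
  "force": 40
}}

```text
clock: 3.78
ee_pos: [0.5745, -0.3586, 0.0114]
orientation: [0.0, 0.998, 0.057, 0.001]
wrist_force: [-1.8, 1.0, 8.3]
width: 0.0591
```

Gripped (59 mm). Lift and carry over the pan.

Request:
{"name": "play_rows", "arguments": {
  "commands": [
    [0,0,-4,0],
    [0,0,-9,0],
    [0,0,-13,0],
    [0.2,-6,-13,0],
    [0.4,-12,-13,0],
    [0.6,-17,-13,0],
    [0.8,-21,-13,0],
    [0.9,-23.5,-13,0],
    [0.9,-23.5,-13,0],
    [0.9,-23.5,-13,0]
  ]
}}

```text
clock: 5.03
ee_pos: [0.5564, -0.1243, 0.1405]
orientation: [0.0, 0.998, 0.057, 0.0]
wrist_force: [-0.6, -0.0, -3.5]
width: 0.0597
```

```bash
python3 - <<'E'
from meas import *
st=readout.sense(); print(st["clock"],st["ee_pos"].round(4),st["wrist_force"].round(2),st["width"]); 
w=camera("wrist"); cv2.imwrite("pics/w2.png",w["pixels"][:,:,::-1])
d=camera("side"); crop(d,150,80,350,260,"pics/d2.png",4)
np.save("w2.npy",w,allow_pickle=True)
E
```

```text
5.025 [ 0.5564 -0.1243  0.1405] [-0.56 -0.02 -3.47] 0.05969152524041701
```

View pics/w2.png

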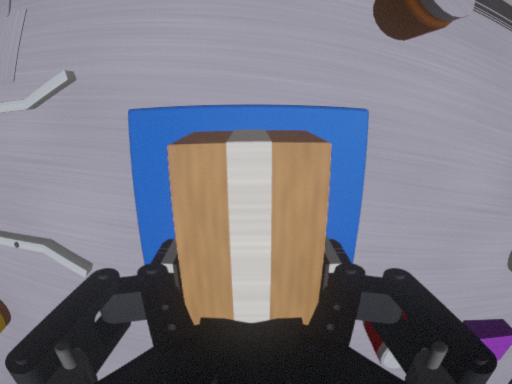

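View pics/d2.png

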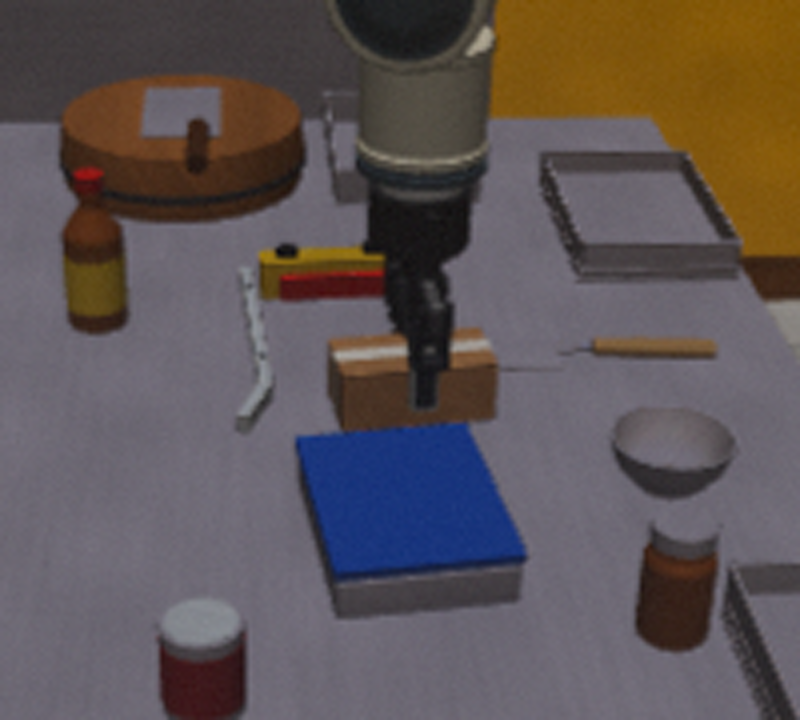

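The carton hangs level and centred over the lid. Lower gently 7.9 cm and release.

Request:
{"name": "play_rows", "arguments": {
  "commands": [
    [0,0,4,0],
    [0,0,6.5,0],
    [0,0,7.2,0],
    [0,0,7.6,0],
    [0,0,7.8,0],
    [0,0,7.8,0],
    [0,0,7.8,0]
  ]
}}

```text
clock: 6.0
ee_pos: [0.5566, -0.1239, 0.0628]
orientation: [0.0, 0.998, 0.057, 0.0]
wrist_force: [-0.0, -0.3, -3.1]
width: 0.0597
```

Request:
{"name": "play_rows", "arguments": {
  "commands": [
    [0,0,0.08,0],
    [0,0,0.16,0],
    [0,0,0.16,0]
  ]
}}

```text
clock: 6.38
ee_pos: [0.5564, -0.1238, 0.0614]
orientation: [0.0, 0.998, 0.057, 0.0]
wrist_force: [-3.6, 2.1, 10.6]
width: 0.0594
```

Contact felt (about 13 N). Open and rise.

Request:
{"name": "play_rows", "arguments": {
  "commands": [
    [0,0,0,0],
    [0,0,0,0],
    [0,0,0,0],
    [0,0,0,0],
    [0,0,-2,0],
    [0,0,-6,0],
    [0,0,-12,0],
    [0,0,-17,0],
    [0,0,-17,0],
    [0,0,-17,0]
  ],
  "fingers": 8.5
}}

```text
clock: 7.62
ee_pos: [0.5559, -0.1237, 0.2302]
orientation: [-0.0, 0.998, 0.057, -0.0]
wrist_force: [-1.4, 0.0, 0.1]
width: 0.085
```

```bash
python3 - <<'E'
from meas import *
st=readout.sense(); print(st["clock"],st["ee_pos"].round(4),st["wrist_force"].round(2),st["width"],st["joints"].round(3)); print(rot(st["orientation"]).round(3))
w=camera("wrist"); cv2.imwrite("pics/w3.png",w["pixels"][:,:,::-1])
np.save("w3.npy",w,allow_pickle=True)
for p in blobs(w,(105,120,60),(125,255,255),300): print("pan",len(p),np.round(wrect(w,p,.05,True),1))
m=[p for p in blobs(w,(5,70,60),(20,200,255),300)]
for p in m: print(p.min(0),p.max(0),np.round(wrect(w,p,.1,True),1))
E
```

```text
7.625 [ 0.5559 -0.1237  0.2302] [-1.44  0.01  0.1 ] 0.08502765517924056 [-0.324  0.417  1.486  0.     1.239  1.133]
[[ 0.994  0.114 -0.001]
 [ 0.114 -0.994  0.   ]
 [-0.    -0.    -1.   ]]
pan 809 [ 553.9 -121.5  197.8  147.9  -83.6]
[  0. 291.] [ 15. 324.] [285.3 254.4  95.7  34.6 -24.3]
[218. 118.] [243. 237.] [ 553.7 -104.7  118.7   20.9    7.4]
[260. 117.] [282. 237.] [ 558.3 -142.3  119.5   20.8    7. ]
[348.   0.] [402.  50.] [ 718.  -220.9   50.    47.9  -46.4]
```

View pics/w3.png

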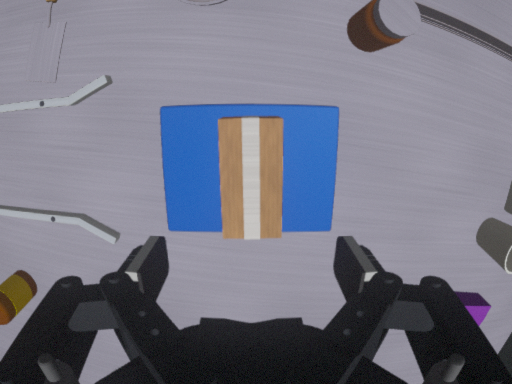

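Wrist view: the carton's white band runs at col 251, centred on the blue lid. Measured, carton (556,-123.5) against pan (554,-122). Now hover at the tin.

Request:
{"name": "play_rows", "arguments": {
  "commands": [
    [-6,6,0,0],
    [-12,12,0,0],
    [-18,17.6,1,0],
    [-18,17.6,2,0],
    [-18,17.6,2,0],
    [-18,17.6,2,0],
    [-18,17.6,2,0],
    [-18,17.6,2,0]
  ]
}}

```text
clock: 8.68
ee_pos: [0.3981, -0.3183, 0.2107]
orientation: [-0.0, 0.998, 0.058, 0.0]
wrist_force: [-0.1, 0.4, -0.4]
width: 0.0849
```

```bash
python3 - <<'E'
from meas import *
st=readout.sense(); print(st["clock"],st["ee_pos"].round(4),st["joints"].round(3)); print(rot(st["orientation"]).round(3))
w=camera("wrist"); cv2.imwrite("pics/w4.png",w["pixels"][:,:,::-1])
np.save("w4.npy",w,allow_pickle=True)
E
```

```text
8.675 [ 0.3981 -0.3183  0.2107] [-0.792  0.356  1.653  0.     1.132  0.664]
[[ 0.993  0.115  0.   ]
 [ 0.115 -0.993  0.   ]
 [ 0.    -0.    -1.   ]]
```

View pics/w4.png

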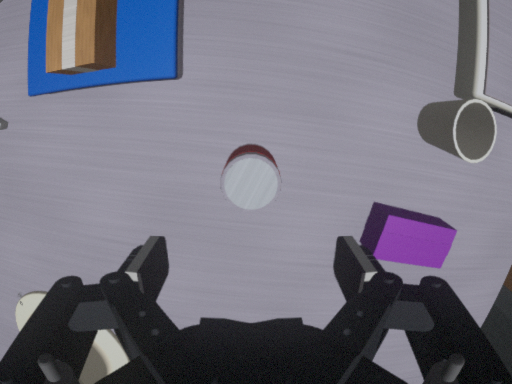

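The tin's lid is at about (251,181), with the cup and purple box well clear. I'll fit a circle to the lid.

```bash
python3 - <<'E'
from meas import *
w=np.load("w4.npy",allow_pickle=True).item()
hsv=cv2.cvtColor(w["pixels"],cv2.COLOR_RGB2HSV)
m=cv2.inRange(hsv,(70,0,150),(110,60,255)); m[:, :210]=0; m[:,300:]=0; m[:130]=0; m[220:]=0
cs,_=cv2.findContours(m,cv2.RETR_EXTERNAL,cv2.CHAIN_APPROX_NONE); k=max(cs,key=cv2.contourArea); print(cv2.boundingRect(k),cv2.contourArea(k))
q=np.array([plane(w,u,v,.075,True)[:2]*1000 for u,v in k[:,0]],np.float32)
print(cv2.minEnclosingCircle(q)); print(plane(w,251,181,.075,True)*1000)
E
```

```text
(225, 158, 53, 51) 1964.5
((393.3785095214844, -318.3502502441406), 25.774734497070312)
[ 396.26406438 -318.36951023   75.        ]
```

Tin is at (395.5,-318.4). Descend 18 cm and grip.

Request:
{"name": "play_rows", "arguments": {
  "commands": [
    [-0.25,0,5,0],
    [-0.25,0,11,0],
    [-0.25,0,15,0],
    [-0.25,0,17.5,0],
    [-0.25,0,18.1,0],
    [-0.25,0,18.1,0],
    [-0.25,0,18.1,0]
  ],
  "fingers": 8.5
}}

```text
clock: 9.6
ee_pos: [0.3955, -0.3198, 0.0308]
orientation: [0.001, 0.998, 0.057, 0.001]
wrist_force: [-0.3, -0.1, 0.1]
width: 0.085
```

Request:
{"name": "play_rows", "arguments": {
  "commands": [
    [0,0,0,0],
    [0,0,0,0],
    [0,0,0,0],
    [0,0,0,0],
    [0,0,0,0],
    [0,0,0,0],
    [0,0,0,0],
    [0,0,0,0]
  ],
  "fingers": 4.5,
  "force": 40
}}

```text
clock: 10.6
ee_pos: [0.3952, -0.3197, 0.0305]
orientation: [0.0, 0.998, 0.057, 0.0]
wrist_force: [-1.3, 0.8, 11.1]
width: 0.0594
```

Gripped. Lift 17 cm and carry over the carton.

Request:
{"name": "play_rows", "arguments": {
  "commands": [
    [0,0,-5,0],
    [0,0,-11,0],
    [0,0,-16,0],
    [4,-4,-16,0],
    [8,-8,-16,0],
    [12,-12,-16,0],
    [16,-15.5,-16,0],
    [18.2,-17.6,-16,0],
    [18.2,-17.6,-16,0],
    [18.2,-17.6,-16,0]
  ]
}}

```text
clock: 11.85
ee_pos: [0.5552, -0.1241, 0.1896]
orientation: [-0.0, 0.998, 0.057, -0.0]
wrist_force: [-1.4, 0.1, -2.1]
width: 0.0591
```

```bash
python3 - <<'E'
from meas import *
st=readout.sense(); print(st["clock"],st["ee_pos"].round(4),st["wrist_force"].round(2),st["width"]); 
w=camera("wrist"); cv2.imwrite("pics/w5.png",w["pixels"][:,:,::-1])
d=camera("side"); crop(d,150,80,350,260,"pics/d5.png",4)
E
```

```text
11.85 [ 0.5552 -0.1241  0.1896] [-1.38  0.14 -2.12] 0.059056514872790344
```

View pics/w5.png

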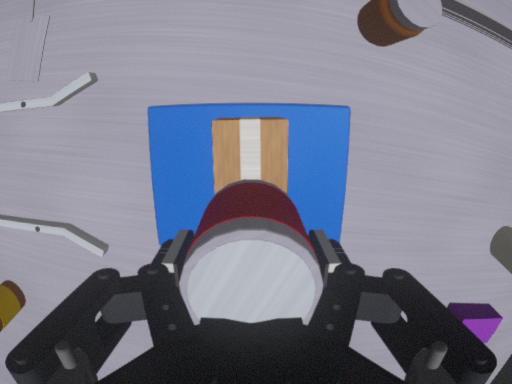

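View pics/d5.png

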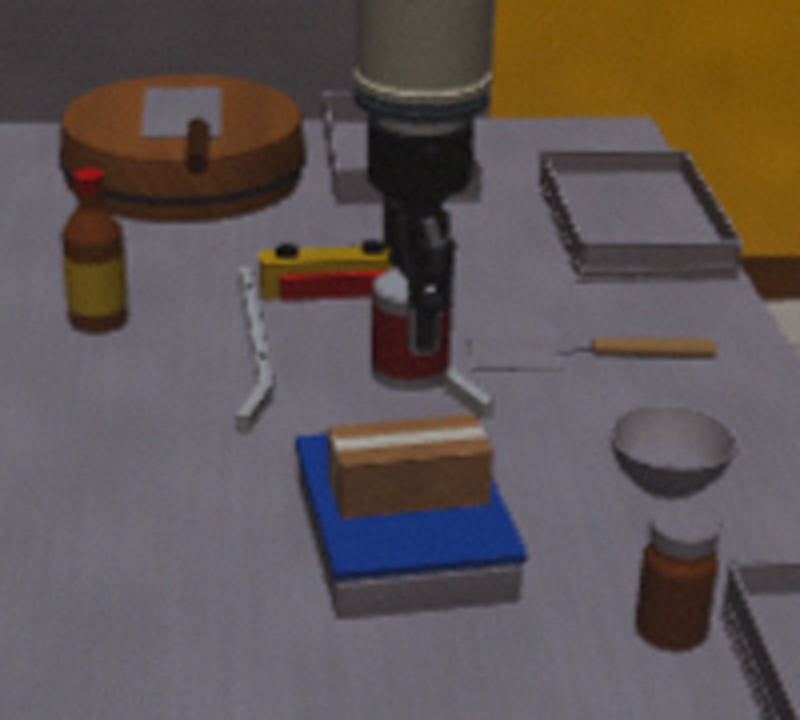

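The tin hangs upright above the carton. Lower it with care.

Request:
{"name": "play_rows", "arguments": {
  "commands": [
    [0,0,3,0],
    [0,0,4.8,0],
    [0,0,5.4,0],
    [0,0,5.7,0],
    [0,0,5.7,0],
    [0,0,5.8,0],
    [0,0,5.8,0]
  ]
}}

```text
clock: 12.82
ee_pos: [0.5559, -0.1239, 0.132]
orientation: [0.0, 0.998, 0.057, 0.0]
wrist_force: [-0.8, 0.3, -1.8]
width: 0.0591
```

Request:
{"name": "play_rows", "arguments": {
  "commands": [
    [0,0,0.08,0],
    [0,0,0.14,0],
    [0,0,0.14,0]
  ]
}}

```text
clock: 13.2
ee_pos: [0.5558, -0.1239, 0.1306]
orientation: [0.0, 0.998, 0.057, 0.0]
wrist_force: [-2.3, 0.8, 4.0]
width: 0.0593
```

Request:
{"name": "play_rows", "arguments": {
  "commands": [
    [0,0,0,0],
    [0,0,0,0],
    [0,0,0,0],
    [0,0,0,0],
    [0,0,-2,0],
    [0,0,-6,0],
    [0,0,-11,0],
    [0,0,-15,0],
    [0,0,-15,0],
    [0,0,-15,0]
  ],
  "fingers": 8.5
}}

```text
clock: 14.45
ee_pos: [0.5554, -0.1238, 0.2796]
orientation: [-0.0, 0.998, 0.057, -0.0]
wrist_force: [-0.9, -0.3, -0.6]
width: 0.0847
```

```bash
python3 - <<'E'
from meas import *
st=readout.sense(); print(st["clock"],st["ee_pos"].round(4),st["wrist_force"].round(2),st["joints"].round(3)); 
w=camera("wrist"); cv2.imwrite("pics/w6.png",w["pixels"][:,:,::-1]); np.save("w6.npy",w,allow_pickle=True)
d=camera("side"); crop(d,150,80,350,260,"pics/d6.png",4);np.save("d6.npy",d,allow_pickle=True)
for p in blobs(w,(105,120,60),(125,255,255),300): print("pan",len(p),np.round(wrect(w,p,.05,True),1))
E
```

```text
14.45 [ 0.5554 -0.1238  0.2796] [-0.85 -0.27 -0.62] [-0.324  0.371  1.417 -0.     1.354  1.133]
pan 714 [ 554.  -121.6  197.9  147.7  -83.5]
```

View pics/w6.png

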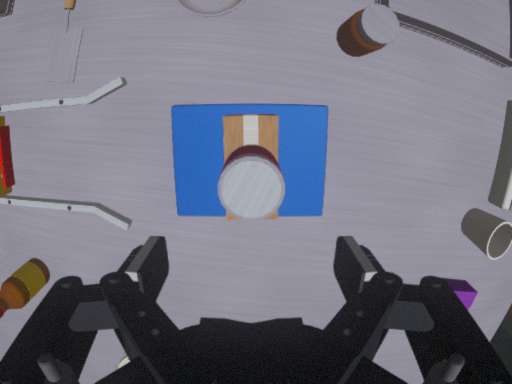

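View pics/d6.png

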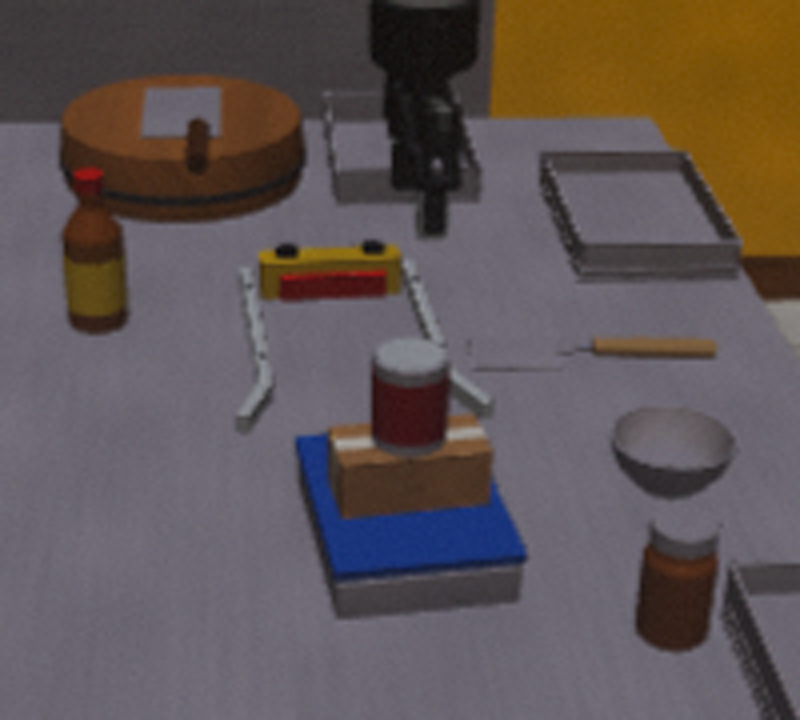

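The stack stands: tin lid at (252,187) over the carton. I'll zoom in on the rails to get the bay axis.

```bash
python3 - <<'E'
from meas import *
w=np.load("w6.npy",allow_pickle=True).item(); crop(w,0,70,135,235,"pics/w6c.png",4)
q=plane(w,252,187,.175,True); print("tin",q*1000)
for n in ["d6.npy"]:
    d=np.load(n,allow_pickle=True).item(); print("tin side",plane(d,150+411/4,80+361/4,.175)*1000)
E
```

```text
tin [ 556.39936339 -124.29848132  175.        ]
tin side [ 554.63953556 -137.47467949  175.        ]
```

View pics/w6c.png

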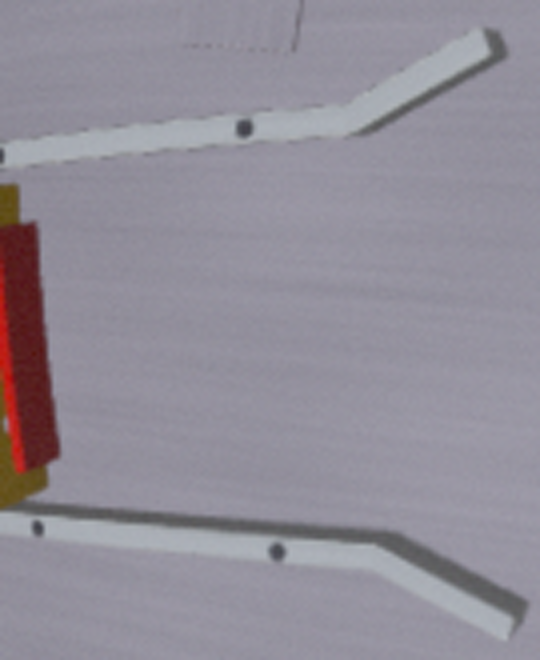

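```bash
python3 - <<'E'
from meas import *
w=np.load("w6.npy",allow_pickle=True).item(); s=camera("scene"); crop(s,190,130,310,240,"pics/c6.png",6); np.save("s6.npy",s,allow_pickle=True)
P=lambda u,v,z:(plane(w,u/4,70+v/4,z,True)*1000).round(1)[:2]
print("x+ rail inner top: bend",P(348,135,.02),"far",P(5,168,.02),P(120,157,.02), "tip",P(478+14,58,.02))
print("x- rail inner top: bend",P(380,545,.02),"far",P(5,514,.02),P(120,522,.02), "tip",P(512,618,.02))
print("red face top", P(0,230,.036),P(22,474,.036),"bot",P(38,224,.008),P(60,455,.008))
E
```

```text
x+ rail inner top: bend [612.4 127.4] far [599.3 322.1] [603.3 245.9] tip [641.6  68.2]
x- rail inner top: bend [452.6 114.1] far [436.6 340. ] [443.6 257.5] tip [429.7  55.7]
red face top [573.8 308.6] [465.2 305.2] bot [573.  311.2] [466.1 305.4]
```

View pics/c6.png

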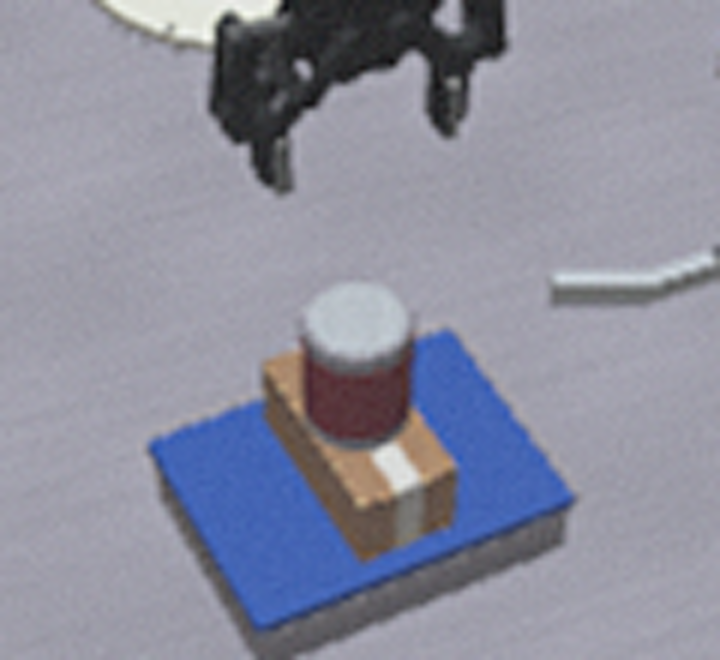

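The stack is sound. The wrist and scene views agree; the side view put the tin's lid about 13 mm nearer. Only the wrist measured it as centred, but the scene crop also looks centred.

- **Bay:** origin about (532.5,120.7) mm, yaw about 4.3°, buffer face about y=+187.
- **Pan in the bay frame:** (3,-244), yaw +2°.

Next I'll move behind the pan with the camera side trailing and the jaws across the push direction.

Request:
{"name": "play_rows", "arguments": {
  "commands": [
    [-0.6,15,0,1.611],
    [-0.6,15,0,1.611],
    [-0.6,15,0,1.611],
    [-0.6,15,0,1.611],
    [-0.6,15,0,1.611],
    [-0.6,15,0,1.611],
    [-0.6,15,0,1.611],
    [-0.6,15,0,1.611],
    [-0.6,15,0,1.611],
    [-0.6,15,0,1.611]
  ],
  "fingers": 5
}}

```text
clock: 15.85
ee_pos: [0.5666, -0.2735, 0.2794]
orientation: [0.0, 0.733, -0.68, -0.001]
wrist_force: [-0.3, 0.3, 0.0]
width: 0.0498
```

```bash
cat > bay.py <<'E'
from h import *
a=np.radians(4.3); X=np.array([np.cos(a),np.sin(a)]); Y=np.array([-np.sin(a),np.cos(a)]); O=np.array([.5325,.1207])
def inbay(p): q=np.asarray(p)[:2]-O; return np.array([q@X,q@Y])*1000
def rep():
    st=readout.sense(); M=rot(st["orientation"])
    print(st["clock"],st["ee_pos"].round(4),"bay",inbay(st["ee_pos"]).round(1),"F",st["wrist_force"].round(2),"w",round(st["width"],4)); print(st["joints"].round(3)); print("toolx in bay",(M[:2,0]@X).round(3),(M[:2,0]@Y).round(3),"tooly",(M[:2,1]@X).round(3),"z",M[:,2].round(3))
E
python3 - <<'E'
from bay import *
rep()
d=camera("side"); crop(d,150,80,350,260,"pics/d7.png",4)
w=camera("wrist"); cv2.imwrite("pics/w7.png",w["pixels"][:,:,::-1])
E
```

```text
15.85 [ 0.5666 -0.2735  0.2794] bay [   4.4 -395.6] F [-0.3   0.33  0.01] w 0.0498
[-0.545  0.461  1.266 -0.     1.416  2.523]
toolx in bay -0.001 -1.0 tooly -1.0 z [-0.001  0.001 -1.   ]
```

View pics/w7.png

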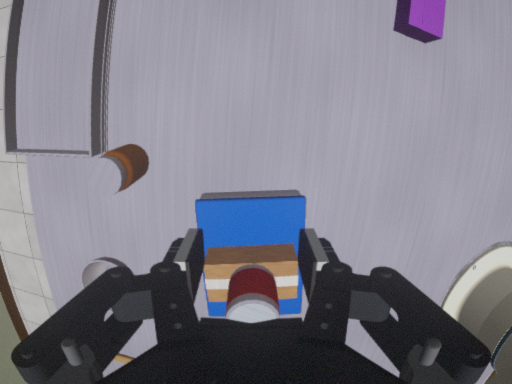

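The tool sits on the bay axis behind the pan; the rear lid edge is at row 198, cols 196–305, centred on col 251. Lower to z of about 0.018.

Request:
{"name": "play_rows", "arguments": {
  "commands": [
    [0,0,6,0],
    [0,0,12,0],
    [0,0,18,0],
    [0,0,23,0],
    [0,0,25.5,0],
    [0,0,26,0],
    [0,0,26,0],
    [0,0,26,0]
  ]
}}

```text
clock: 16.95
ee_pos: [0.5676, -0.274, 0.0217]
orientation: [-0.0, 0.733, -0.68, 0.001]
wrist_force: [-0.1, 0.1, -0.3]
width: 0.0504
```

```bash
python3 - <<'E'
from bay import *
rep()
d=camera("side"); crop(d,150,80,350,260,"pics/d8.png",4)
E
```

```text
16.95 [ 0.5676 -0.274   0.0217] bay [   5.4 -396.2] F [-0.09  0.14 -0.29] w 0.0504
[-0.544  0.75   1.515  0.     0.875  2.523]
toolx in bay -0.001 -1.0 tooly -1.0 z [ 0.002 -0.001 -1.   ]
```

View pics/d8.png

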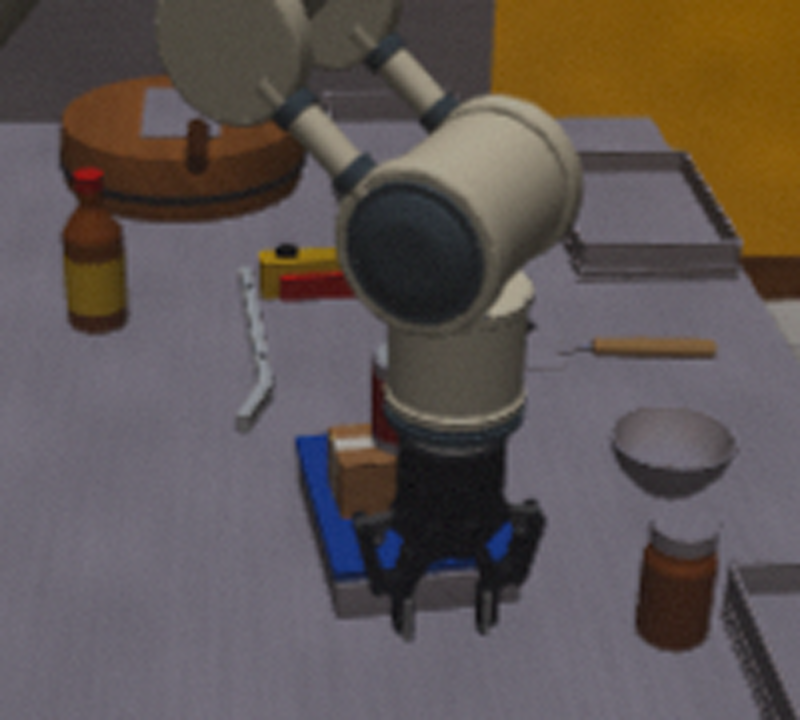

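Request:
{"name": "play_rows", "arguments": {
  "commands": [
    [-0.5,0,0.3,0],
    [-1,0,0.3,0],
    [-1.5,0,0.3,0],
    [-2,0,0.3,0],
    [-2.5,0,0.3,0],
    [-3,0,0.3,0],
    [-3.3,0,0.3,0],
    [-3.6,0,0.3,0],
    [-3.9,0,0.3,0],
    [-4.2,0,0.3,0]
  ]
}}

```text
clock: 18.25
ee_pos: [0.5639, -0.2321, 0.0173]
orientation: [0.0, 0.733, -0.681, 0.0]
wrist_force: [-1.3, -6.7, -1.8]
width: 0.0499
```

Request:
{"name": "play_rows", "arguments": {
  "commands": [
    [-0.3,0,0,0],
    [-0.6,0,0,0],
    [-0.9,0,0,0],
    [-1.2,0,0,0],
    [-1.5,0,0,0],
    [-1.8,0,0,0],
    [-2.1,0,0,0],
    [-2.4,0,0,0],
    [-2.7,0,0,0],
    [-3,0,0,0]
  ]
}}

```text
clock: 19.5
ee_pos: [0.5619, -0.2024, 0.0173]
orientation: [0.0, 0.733, -0.681, 0.001]
wrist_force: [-0.1, -6.0, -2.6]
width: 0.0501
```

```bash
python3 - <<'E'
from bay import *
rep()
d=camera("side"); crop(d,150,80,350,260,"pics/d9.png",4)
s=camera("scene"); crop(s,150,120,390,290,"pics/c9.png",3)
E
```

```text
19.5 [ 0.5619 -0.2024  0.0173] bay [   5.  -324.4] F [-0.05 -6.04 -2.58] w 0.0501
[-4.450e-01  7.260e-01  1.604e+00 -1.000e-03  8.100e-01  2.623e+00]
toolx in bay -0.002 -1.0 tooly -1.0 z [ 0.001 -0.001 -1.   ]
```

View pics/c9.png

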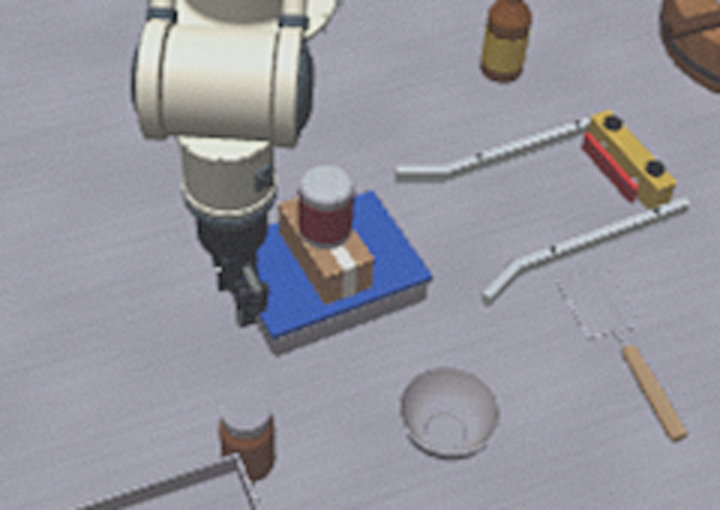

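The push is steady at about 6 N and the stack is standing. Continue.

Request:
{"name": "play_rows", "arguments": {
  "commands": [
    [-0.35,0,0,0],
    [-0.75,0,0,0],
    [-1.15,0,0,0],
    [-1.55,0,0,0],
    [-1.95,0,0,0],
    [-2.35,0,0,0],
    [-2.75,0,0,0],
    [-3.15,0,0,0],
    [-3.55,0,0,0],
    [-3.9,0,0,0]
  ]
}}

```text
clock: 20.85
ee_pos: [0.5589, -0.1633, 0.0173]
orientation: [0.0, 0.733, -0.681, 0.0]
wrist_force: [-0.7, -5.4, -2.7]
width: 0.0505
```

Request:
{"name": "play_rows", "arguments": {
  "commands": [
    [-0.35,0,0,0],
    [-0.75,0,0,0],
    [-1.15,0,0,0],
    [-1.55,0,0,0],
    [-1.95,0,0,0],
    [-2.35,0,0,0],
    [-2.75,0,0,0],
    [-3.15,0,0,0],
    [-3.55,0,0,0],
    [-3.9,0,0,0]
  ]
}}

```text
clock: 22.1
ee_pos: [0.5561, -0.1244, 0.0173]
orientation: [0.0, 0.733, -0.681, 0.0]
wrist_force: [0.0, -5.3, -2.7]
width: 0.0498
```

```bash
python3 - <<'E'
from meas import *
from bay import *
rep()
s=camera("scene"); crop(s,190,120,390,250,"pics/c10.png",4)
for p in blobs(s,(105,120,60),(125,255,255),300):
    r=wrect(s,p,.05); print("pan",len(p),np.round(r,1),inbay(np.array(r[:2])/1000).round(1))
E
```

```text
22.1 [ 0.5561 -0.1244  0.0173] bay [   5.2 -246.1] F [ 0.01 -5.34 -2.75] w 0.0498
[-3.250e-01  7.030e-01  1.675e+00 -1.000e-03  7.630e-01  2.744e+00]
toolx in bay -0.001 -1.0 tooly -1.0 z [ 0.001 -0.001 -1.   ]
pan 190 [553.4 -14.9 199.  147.8 -85.6] [  10.7 -136.8]
```

View pics/c10.png

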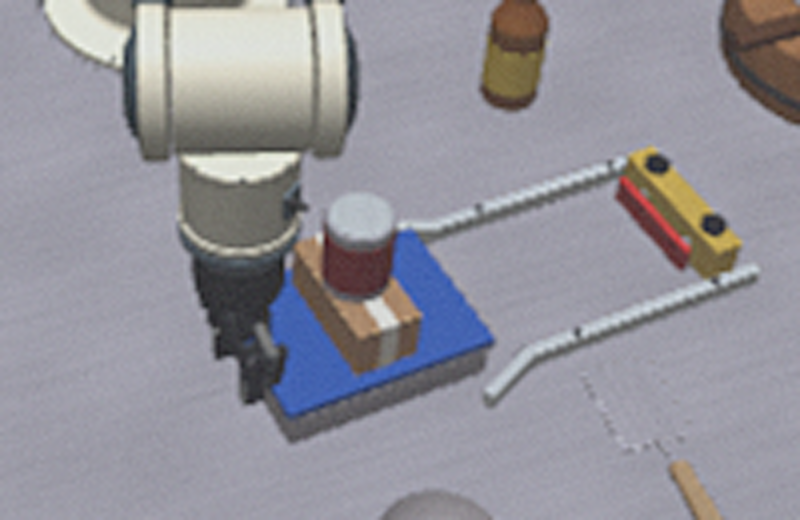

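Yaw is now 4.4°, matching the bay. It sits a little to +x, so I'll check against the rails in the same view.

```bash
python3 - <<'E'
from meas import *
from bay import *
s=camera("scene")
for u,v in [(527,345),(754,263),(580,325),(437,235),(617,172),(490,208)]:
    print((u,v),inbay(plane(s,190+u/4,120+v/4,.02)).round(1))
print("pan front corners",[inbay(plane(s,190+u/4,120+v/4,.05)).round(1) for u,v in [(494,342),(412,231),(293,416)]])
E
```

```text
(527, 345) [81.9  2.4]
(754, 263) [ 86.1 248.9]
(580, 325) [82.  58.3]
(437, 235) [-69.9  -1.9]
(617, 172) [-70.6 203. ]
(490, 208) [-79.9  62.7]
pan front corners [array([ 86.8, -39.2]), array([-59.8, -37.6]), array([  85.4, -232. ])]
```

The pan is about 7 mm to +x of the bay's mid-line. I'll add a 6 mm sideways drift while pushing.

Request:
{"name": "play_rows", "arguments": {
  "commands": [
    [-0.35,0.04,0,0],
    [-0.75,0.1,0,0],
    [-1.15,0.16,0,0],
    [-1.55,0.22,0,0],
    [-1.95,0.28,0,0],
    [-2.35,0.34,0,0],
    [-2.75,0.4,0,0],
    [-3.15,0.46,0,0],
    [-3.55,0.53,0,0],
    [-3.9,0.6,0,0]
  ]
}}

```text
clock: 23.45
ee_pos: [0.5474, -0.0859, 0.0174]
orientation: [-0.0, 0.733, -0.681, 0.0]
wrist_force: [1.8, -5.9, -1.2]
width: 0.05
```

```bash
python3 - <<'E'
from meas import *
from bay import *
rep()
s=camera("scene"); crop(s,190,110,390,240,"pics/c11.png",4)
for p in blobs(s,(105,120,60),(125,255,255),300):
    r=wrect(s,p,.05); print("pan",len(p),np.round(r,1),inbay(np.array(r[:2])/1000).round(1))
d=camera("side"); crop(d,170,80,350,230,"pics/d11.png",4)
E
```

```text
23.45 [ 0.5474 -0.0859  0.0174] bay [  -0.6 -207.1] F [ 1.78 -5.94 -1.22] w 0.05
[-0.263  0.69   1.716 -0.     0.735  2.805]
toolx in bay -0.002 -1.0 tooly -1.0 z [ 0.001 -0.001 -1.   ]
pan 182 [545.6  23.2 199.  146.2 -85.6] [  5.7 -98.3]
```

View pics/c11.png

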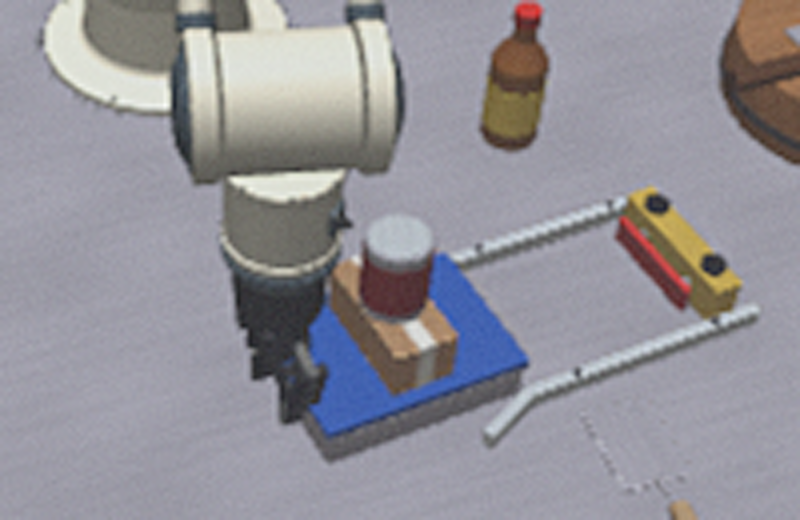

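View pics/d11.png

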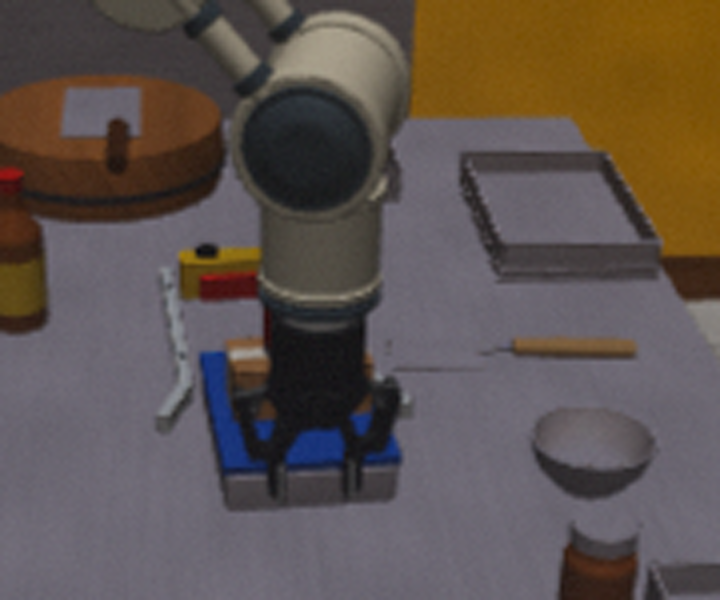

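The pan followed; its front is at the mouth. Keep going straight, with a trace of drift.

Request:
{"name": "play_rows", "arguments": {
  "commands": [
    [-0.3,0.02,0,0],
    [-0.65,0.05,0,0],
    [-1,0.08,0,0],
    [-1.35,0.12,0,0],
    [-1.7,0.15,0,0],
    [-2.05,0.18,0,0],
    [-2.4,0.2,0,0],
    [-2.75,0.2,0,0],
    [-3.1,0.2,0,0],
    [-3.4,0.2,0,0]
  ]
}}

```text
clock: 24.8
ee_pos: [0.5426, -0.0522, 0.0174]
orientation: [0.0, 0.733, -0.681, 0.0]
wrist_force: [0.1, -7.4, 0.7]
width: 0.0502
```

```bash
python3 - <<'E'
from meas import *
from bay import *
rep()
s=camera("scene"); crop(s,190,110,390,240,"pics/c12.png",4)
for p in blobs(s,(105,120,60),(125,255,255),300):
    r=wrect(s,p,.05); print("pan",len(p),np.round(r,1),inbay(np.array(r[:2])/1000).round(1))
E
```

```text
24.8 [ 0.5426 -0.0522  0.0174] bay [  -2.8 -173.1] F [ 0.08 -7.37  0.67] w 0.0502
[-2.050e-01  6.830e-01  1.738e+00 -1.000e-03  7.200e-01  2.863e+00]
toolx in bay -0.001 -1.0 tooly -1.0 z [ 0. -0. -1.]
pan 175 [540.   56.5 198.8 148.4 -85.6] [  2.6 -64.6]
```

View pics/c12.png

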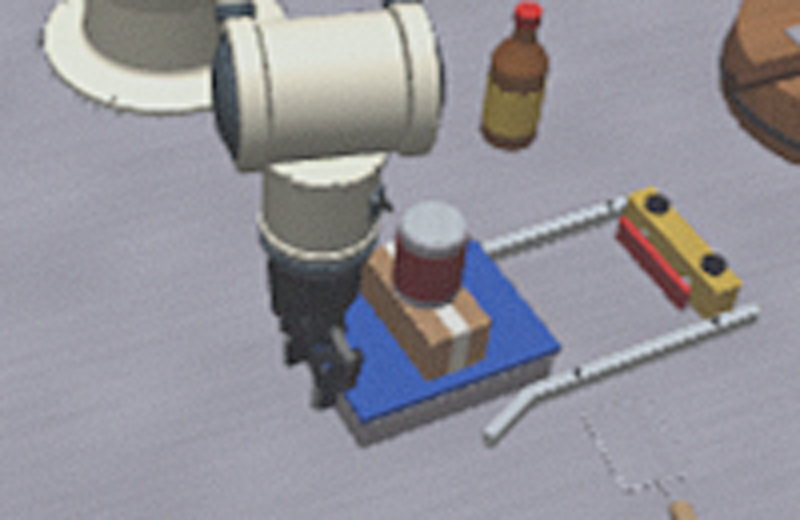

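It is entering cleanly at 7 N, nearly centred. Continue.

Request:
{"name": "play_rows", "arguments": {
  "commands": [
    [-0.35,0,0,0],
    [-0.7,0,0,0],
    [-1.05,0,0,0],
    [-1.4,0,0,0],
    [-1.75,0,0,0],
    [-2.1,0,0,0],
    [-2.45,0,0,0],
    [-2.8,0,0,0],
    [-3.15,0,0,0],
    [-3.5,0,0,0]
  ]
}}

```text
clock: 26.1
ee_pos: [0.54, -0.0173, 0.0174]
orientation: [0.0, 0.733, -0.681, 0.0]
wrist_force: [0.7, -8.1, -0.5]
width: 0.0499
```

Request:
{"name": "play_rows", "arguments": {
  "commands": [
    [-0.35,0,0,0],
    [-0.7,0,0,0],
    [-1.05,0,0,0],
    [-1.4,0,0,0],
    [-1.75,0,0,0],
    [-2.1,0,0,0],
    [-2.45,0,0,0],
    [-2.8,0,0,0],
    [-3.15,0,0,0],
    [-3.5,0,0,0]
  ]
}}

```text
clock: 27.35
ee_pos: [0.5374, 0.0176, 0.0174]
orientation: [0.0, 0.733, -0.681, 0.0]
wrist_force: [0.3, -7.9, 0.3]
width: 0.0505
```

```bash
python3 - <<'E'
from meas import *
from bay import *
rep()
s=camera("scene"); crop(s,190,110,390,240,"pics/c13.png",4)
for p in blobs(s,(105,120,60),(125,255,255),300):
    r=wrect(s,p,.05); print("pan",len(p),np.round(r,1),inbay(np.array(r[:2])/1000).round(1))
E
```

```text
27.35 [0.5374 0.0176 0.0174] bay [  -2.8 -103.2] F [ 0.3  -7.89  0.33] w 0.0505
[-7.800e-02  6.780e-01  1.757e+00 -1.000e-03  7.070e-01  2.991e+00]
toolx in bay -0.002 -1.0 tooly -1.0 z [ 0. -0. -1.]
pan 167 [538.  127.2 198.1 141.5 -85.6] [6. 6.]
```

View pics/c13.png

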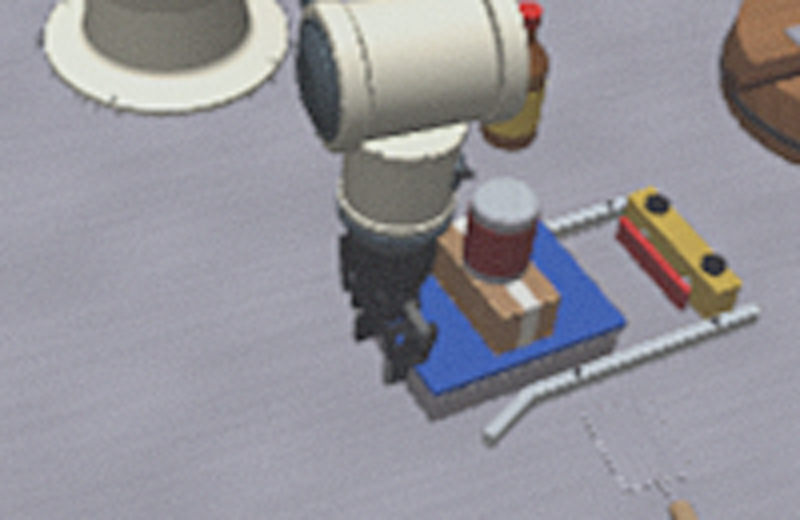

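The pan is well inside and the stack intact. Joint 6 nears its limit (2.99 of 3.08), so I'll back off 1 cm, narrow the fingers, untwist 0.13 rad, then push on.

Request:
{"name": "play_rows", "arguments": {
  "commands": [
    [0.3,0,0,0],
    [0.8,0,0,0],
    [1.2,0,0,-0.06],
    [1.2,0,0,-0.13],
    [1.2,0,0,-0.13]
  ]
}}

```text
clock: 28.02
ee_pos: [0.5381, 0.0058, 0.0173]
orientation: [0.0, 0.775, -0.632, -0.0]
wrist_force: [-1.0, -1.4, 0.4]
width: 0.0501
```

Request:
{"name": "play_rows", "arguments": {
  "commands": [
    [0,0,0,0],
    [0,0,0,0],
    [0,0,0,0],
    [0,0,0,0]
  ],
  "fingers": 0.5
}}

```text
clock: 28.52
ee_pos: [0.5382, 0.0061, 0.0173]
orientation: [-0.0, 0.775, -0.632, -0.0]
wrist_force: [0.4, 0.5, 0.6]
width: 0.0051
```

```bash
python3 - <<'E'
from bay import *
rep(); st=readout.sense(); M=rot(st["orientation"])
v=np.array([*Y,0]); print("bay +y in tool axes",M.T@v, "bay +x",M.T@np.array([*X,0]))
E
```

```text
28.525 [0.5382 0.0061 0.0173] bay [  -2.9 -114.7] F [0.38 0.45 0.56] w 0.0051
[-0.1    0.678  1.755  0.     0.708  2.839]
toolx in bay 0.128 -0.992 tooly -0.992 z [-0.  0. -1.]
bay +y in tool axes [-9.91773671e-01 -1.28003848e-01  1.32078631e-05] bay +x [ 1.28003848e-01 -9.91773671e-01 -8.31145126e-06]
```

Request:
{"name": "play_rows", "arguments": {
  "commands": [
    [-0.5,-0.06,0,0],
    [-0.9,-0.12,0,0],
    [-1.15,-0.15,0,0],
    [-1.4,-0.18,0,0],
    [-1.7,-0.22,0,0],
    [-2,-0.26,0,0],
    [-2.3,-0.3,0,0],
    [-2.65,-0.34,0,0],
    [-3,-0.39,0,0],
    [-3.35,-0.43,0,0]
  ]
}}

```text
clock: 29.78
ee_pos: [0.5359, 0.0395, 0.0173]
orientation: [0.0, 0.775, -0.632, 0.0]
wrist_force: [1.2, -7.5, -1.9]
width: 0.0046
```

Request:
{"name": "play_rows", "arguments": {
  "commands": [
    [-0.35,-0.05,0,0],
    [-0.7,-0.09,0,0],
    [-1.05,-0.14,0,0],
    [-1.4,-0.18,0,0],
    [-1.75,-0.23,0,0],
    [-2.1,-0.27,0,0],
    [-2.45,-0.32,0,0],
    [-2.8,-0.36,0,0],
    [-3.15,-0.41,0,0],
    [-3.5,-0.45,0,0]
  ]
}}

```text
clock: 31.02
ee_pos: [0.5332, 0.0746, 0.0173]
orientation: [0.0, 0.775, -0.632, 0.0]
wrist_force: [0.8, -8.3, -0.3]
width: 0.0047
```

```bash
python3 - <<'E'
from meas import *
from bay import *
rep()
s=camera("scene"); crop(s,220,90,400,220,"pics/c14.png",4)
for p in blobs(s,(105,120,60),(125,255,255),300):
    r=wrect(s,p,.05); print("pan",len(p),np.round(r,1),inbay(np.array(r[:2])/1000).round(1))
E
```

```text
31.025 [0.5332 0.0746 0.0173] bay [ -2.8 -46. ] F [ 0.83 -8.35 -0.35] w 0.0047
[ 2.900e-02  6.780e-01  1.755e+00 -1.000e-03  7.080e-01  2.967e+00]
toolx in bay 0.128 -0.992 tooly -0.992 z [ 0.    -0.001 -1.   ]
pan 162 [535.5 184.7 198.9 134.9 -84.8] [ 7.8 63.6]
```

View pics/c14.png

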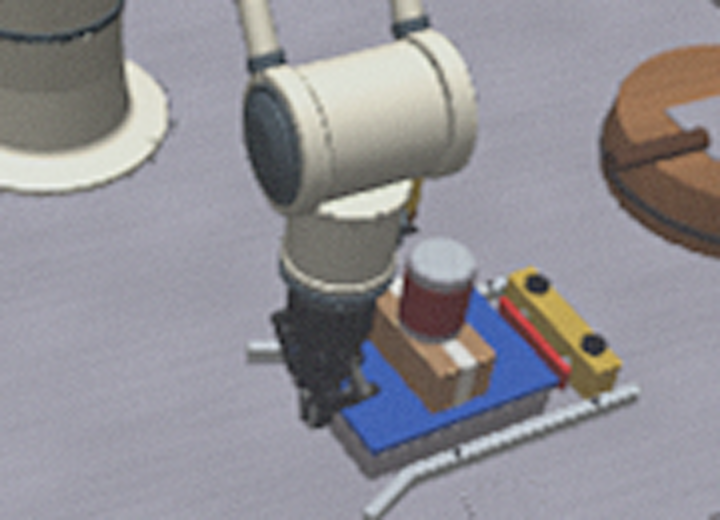

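The plate is close ahead of the pan (about 20 mm). Slow to 2 mm per row and feel.

Request:
{"name": "play_rows", "arguments": {
  "commands": [
    [-0.2,-0.03,0,0],
    [-0.4,-0.05,0,0],
    [-0.6,-0.08,0,0],
    [-0.8,-0.1,0,0],
    [-1,-0.13,0,0],
    [-1.2,-0.15,0,0],
    [-1.4,-0.18,0,0],
    [-1.6,-0.21,0,0]
  ]
}}

```text
clock: 32.08
ee_pos: [0.5319, 0.0907, 0.0173]
orientation: [0.0, 0.775, -0.632, 0.0]
wrist_force: [0.6, -7.9, 0.1]
width: 0.0051
```

Request:
{"name": "play_rows", "arguments": {
  "commands": [
    [-0.15,-0.02,0,0],
    [-0.3,-0.04,0,0],
    [-0.45,-0.06,0,0],
    [-0.6,-0.08,0,0]
  ]
}}

```text
clock: 32.58
ee_pos: [0.5315, 0.0966, 0.0173]
orientation: [0.0, 0.775, -0.632, 0.0]
wrist_force: [1.1, -8.9, 0.4]
width: 0.0052
```

Request:
{"name": "play_rows", "arguments": {
  "commands": [
    [-0.15,-0.02,0,0],
    [-0.3,-0.04,0,0],
    [-0.4,-0.05,0,0]
  ]
}}

```text
clock: 32.95
ee_pos: [0.5311, 0.1006, 0.0173]
orientation: [0.0, 0.775, -0.631, 0.0]
wrist_force: [1.4, -9.0, -1.1]
width: 0.0049
```

```bash
python3 - <<'E'
from meas import *
from bay import *
rep()
s=camera("scene"); crop(s,290,130,390,210,"pics/c15.png",6)
E
```

```text
32.95 [0.5311 0.1006 0.0173] bay [ -2.9 -19.9] F [ 1.43 -9.05 -1.12] w 0.0049
[ 7.700e-02  6.800e-01  1.749e+00 -1.000e-03  7.120e-01  3.016e+00]
toolx in bay 0.128 -0.992 tooly -0.992 z [ 0.    -0.001 -1.   ]
```

View pics/c15.png

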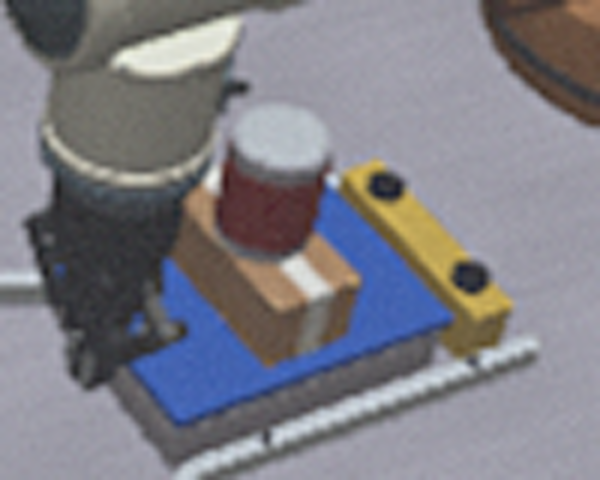

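Force is up about 1 N, so the spring is engaged. Creep 1 mm at a time until the hard end shows.

Request:
{"name": "play_rows", "arguments": {
  "commands": [
    [-0.1,-0.01,0,0],
    [-0.2,-0.03,0,0],
    [-0.3,-0.04,0,0]
  ]
}}

```text
clock: 33.38
ee_pos: [0.5309, 0.1035, 0.0173]
orientation: [0.0, 0.775, -0.632, 0.0]
wrist_force: [0.7, -9.9, -0.2]
width: 0.0046
```

Request:
{"name": "play_rows", "arguments": {
  "commands": [
    [-0.1,-0.01,0,0],
    [-0.2,-0.03,0,0]
  ]
}}

```text
clock: 33.62
ee_pos: [0.5307, 0.1055, 0.0173]
orientation: [0.0, 0.775, -0.631, 0.0]
wrist_force: [0.1, -10.0, 0.2]
width: 0.0048
```

Request:
{"name": "play_rows", "arguments": {
  "commands": [
    [-0.1,-0.01,0,0],
    [-0.2,-0.03,0,0]
  ]
}}

```text
clock: 33.88
ee_pos: [0.5306, 0.1073, 0.0173]
orientation: [0.001, 0.775, -0.631, 0.0]
wrist_force: [0.4, -19.5, 1.9]
width: 0.0049
```

Force jumped to 19.5 N: hard end reached. Back off straight and slowly.

Request:
{"name": "play_rows", "arguments": {
  "commands": [
    [0.1,0.01,0,0],
    [0.3,0.04,0,0],
    [0.7,0.09,0,0],
    [1.5,0.19,0,0],
    [3,0.38,0,0],
    [5,0.6,0,0],
    [7,0.9,0,0],
    [9,1.2,0,0],
    [9,1.2,0,0]
  ]
}}

```text
clock: 35.0
ee_pos: [0.5372, 0.0155, 0.0173]
orientation: [-0.0, 0.775, -0.633, 0.0]
wrist_force: [-0.4, -0.3, 0.1]
width: 0.005
```

Request:
{"name": "play_rows", "arguments": {
  "commands": [
    [0,0,-4,0],
    [0,0,-9,0],
    [0,0,-15,0],
    [0,0,-21,0],
    [4,0.5,-24,0],
    [9,1,-24,0],
    [14,1.5,-24,0],
    [14,1.5,-24,0],
    [14,1.5,-24,0]
  ]
}}

```text
clock: 36.12
ee_pos: [0.5503, -0.1224, 0.2571]
orientation: [-0.0, 0.775, -0.632, -0.0]
wrist_force: [0.1, 1.0, -0.2]
width: 0.0051
```

```bash
python3 - <<'E'
from meas import *
from bay import *
rep()
s=camera("scene"); crop(s,270,120,390,220,"pics/c16.png",6)
d=camera("side"); crop(d,170,80,320,200,"pics/d16.png",5)
w=camera("wrist"); cv2.imwrite("pics/w16.png",w["pixels"][:,:,::-1])
for n,c in (("scene",s),("side",d)):
  for p in blobs(c,(105,120,60),(125,255,255),200):
    r=wrect(c,p,.05); print(n,"pan",len(p),np.round(r,1),inbay(np.array(r[:2])/1000).round(1))
E
```

```text
36.125 [ 0.5503 -0.1224  0.2571] bay [  -0.4 -243.7] F [ 0.15  0.96 -0.24] w 0.0051
[-0.325  0.383  1.463  0.     1.297  2.614]
toolx in bay 0.128 -0.992 tooly -0.992 z [-0.001  0.001 -1.   ]
scene pan 174 [526.1 216.5 199.1 149.  -85.3] [ 0.8 96. ]
side pan 126 [522.  206.6 203.9 149.7 -85.4] [-4.1 86.4]
```

View pics/c16.png

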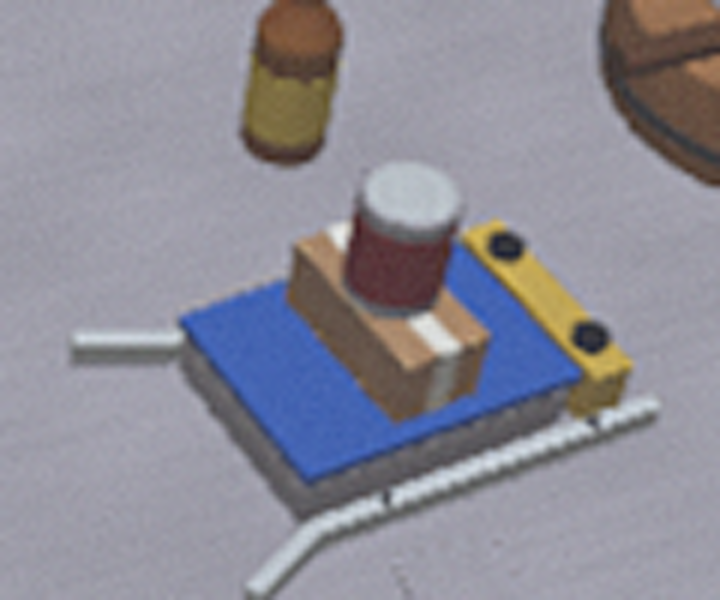

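View pics/d16.png

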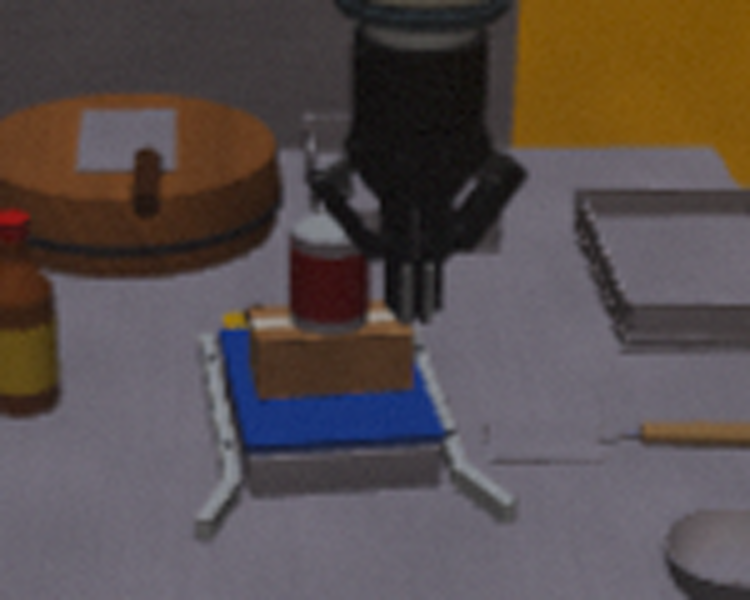

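View pics/w16.png

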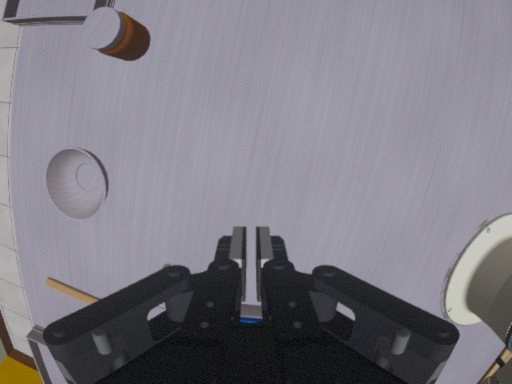

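The stack stands, and the pan sits between the rails against the pressed buffer: scene measures bay (0.8, 96) mm with yaw within 0.5°. The arm is clear, so I'll hand it in.

```bash
python3 -c "
from bench import readout,robot
s=readout.sense(); print(s['clock'],abs(s['joint_velocities']).max(),s['wrist_force'])
print(robot.sign_off())"
```

```text
36.275 0.0028150811367340777 [-0.6281774  -0.89066734  0.48211209]
the job is handed in; nothing more can be done
None
```

The stack is in the bay with the buffer pressed in, and I handed the job in at 36.3 s. I put the carton on the pan's lid and the tin on the carton. Then I pushed the pan in with the fingers at about 6–10 N until the force jumped to 19.5 N, about 12 mm after it began to rise. I took that jump for the buffer's hard end, then backed off and moved clear.

**Last checks:**
- **Pan:** the scene camera puts it at about x = 0.8 mm, y = 96 mm in the bay, within about 0.5° of square.
- **Stack:** carton flat and tin upright, both looking centred. Just after stacking, the wrist camera measured the carton and tin centres within 1–3 mm of what carries them. After the push I only judged this by eye.
- **Bystanders:** the jar, bowl, bottle and spatula showed no sign of being moved. The cup was not in the final pictures, but the arm did not go near it.

**Disagreements and gaps:**
- **Side camera:** it read y about 10 mm shorter than the scene camera for the pan (x = -4, y = 86), and it placed the tin's lid about 13 mm off earlier. I trusted the wrist and scene cameras.
- **Buffer plate:** it was hidden by the pan at the end, so its travel is inferred from the force, not seen.

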